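Ready the bottle shaker with the one full bottle

ROBOT

A 6-joint arm with a two-finger parallel gripper is mounted at the origin on a cart in front of the work surface, level with it; the furniture and walls round the work are solid. World frame = base frame: x ahead of the robot, y to its left, z up, the work surface at z = 0. Lengths are in m, angles in degrees, forces in N, time in s.
With the tool pointing down it reaches from about 0.375 to 0.9 m from the base axis. Payload 3.1 kg.
Tool frame: the origin (TCP) lies between the finger pads; the fingertips stand 11 mm ahead of it and the grasp point (between the pads) lies 8 mm behind it; z points along the fingers, y is the line along which they close (so a half turn about z gives the same grasp; the last joint's range is limited). The gripper opens to 87 mm and grips with 3 to 60 N. Pads are 19 mm wide; open, the fingers measure 117 mm over their backs; the gripper's body (75 mm by 190 mm) begins 51 mm behind the grasp point.
Start: joints at [-82.477, 30.224, 82.088, -0, 67.689, -10.227], TCP at [0.191, -0.595, 0.234] pointing down, gripper open.
Joint ranges: [-176.69, 176.69], [-43.24, 126.21], [12.49, 139.97], [-82, 262], [0, 151.66], [-163.58, 163.58]. Speed limits (degrees/s): [159.86, 159.86, 180, 180, 180, 180].

INTERFACE

Orientations are given as a 3x3 rotation matrix whose columns are the frame's x, y, z axes.
In Python, from rig import bot, viewer, workorder, nets gives the robot as it stands. The module is installed in compiled form; this text tells all that it offers.
- The arm moves only by the tool move_arm, never from a script. Its argument "increments" is a list of rows, each a list of 7 numbers: the shift along the tool's x, y, z normalised to -1 to 1, where 1 is 0.3 m, then the turn, a rotation vector about the tool's x, y, z normalised to -1 to 1, where 1 is pi rad, then the opening, from 0 (shut) to 1 (fully open). In form: [[tx, ty, tz, wx, wy, wz, grip], ...]. A call has 1 to 10 rows; each row is the pose to reach, as a shift and turn from the pose commanded when the call began, along the tool's axes at that moment, turning the shorter way round; what a row does not reach only later rows make up. A row lasts 1/12 s, in which the tool goes at most 41.7 mm and 7.16 degrees, less where a joint would pass 70% of its speed; a pose out of reach is approached as far as the arm can. A call with a number of a shift or a turn outside -1 to 1 is refused whole. A call with a gripper value outside its range is refused whole. The fingers move at their own pace and stop on an object; the grip force is fixed at half the most. Time passes only in rows, so rows that repeat a pose let the fingers close. It gives the time, the measured TCP pose, the force, the opening and the grip force at its end, in the units of the state.
- bot.read_state(): the state, without advancing time (a new reading comes with each control period).
- viewer.capture(name): name is "scene" or "top"; returns a dict with "image" (384x512x3 uint8, blue, green, red), "K" (3x3 intrinsics, pixels), "eye" and "orientation" of the camera in the world. Camera axes: x right, y up, looking along -z (the intrinsics and any distortion apply to the point x, -y, -z); pixel columns grow to the right and rows downward; lengths in m; the calibration is good to about 2 mm. A picture is of the moment at which its call begins. There is no depth.
- workorder.hand_in(): hands the job in; it is judged then, once.
Trained networks look in the newest picture that a camera, given by its name, has taken for a name from the list of things; names that differ only in an ending like _2 or _b are one class to them, and where a whole thing is asked for, a point or a joint stands for the part that bears it (a point fixed in the world has none). Each returns a list of dicts, best first, with "conf" (0 to 1); they miss things now and then, are a little off and sometimes report something else, mostly with a low value. They report only what shows in the picture. A call takes as long as a camera call. They do not tell look-alikes from the thing itself.
- nets.find_in(camera, thing): "location" ([column, row] in pixels, amid what is visible of it).
The state is a dict: "time_s": time; "joint_positions": joint angles; "qvel": joint speeds; "tau": joint torques, N m; "position": TCP position; "tcp_rot": TCP orientation; "force": force on the tool from outside, world axes, zero at the start; "moment": the same for the moment, N m; "opening": opening from 0.0 (shut) to 1.0 (fully open); "grasp_force": force on a finger pad.
Only numpy, scipy, OpenCV 4.12 (cv2) and the standard library are available. Lean on these libraries where they do the work, as an engineer would, in place of code of your own. Each camera call takes 0.05 s, during which the arm holds its last target. There are 200 camera calls.

TASK

Get the bottle shaker ready for its next run: of the three identical black bottles with white caps one is still full and two are empty, which only shows in their weight when they are lifted. Lower the full one upright into the shaker's wire clamp until it stands on the clamp's foot, stand both empties upright in the grey returns tray, and press the shaker's right-hand key (fast, three dots) fully down so that it stays down and the left-hand key pops up. Do not drop a bottle into its place or tip one over, and leave the beaker, the timer and the cartons where they are.

Things in the scene. Friction and masses are not known exactly. Their poses are not given: they have to be found in the camera images.
- bottle_1_centre (a point): centre (86 mm above the foot) of one of three identical closed bottles: black round body with red label, 65 mm diameter up to 130 mm, shoulders to 151 mm, then a white cap, 31 mm diameter, from 151 to 172 mm above the foot (take it from above); z up. One (another each time, whatever its number or place) is full, 0.4 to 0.5 kg; two are empty, about 0.07 kg each
- bottle_2_centre (a point): centre (86 mm above the foot) of one of three identical closed bottles: black round body with red label, 65 mm diameter up to 130 mm, shoulders to 151 mm, then a white cap, 31 mm diameter, from 151 to 172 mm above the foot (take it from above); z up. One (another each time, whatever its number or place) is full, 0.4 to 0.5 kg; two are empty, about 0.07 kg each
- bottle_3_centre (a point): centre (86 mm above the foot) of one of three identical closed bottles: black round body with red label, 65 mm diameter up to 130 mm, shoulders to 151 mm, then a white cap, 31 mm diameter, from 151 to 172 mm above the foot (take it from above); z up. One (another each time, whatever its number or place) is full, 0.4 to 0.5 kg; two are empty, about 0.07 kg each
- bottle_1: the bottle of point bottle_1_centre; origin at the centre of its foot, z up
- bottle_2: the bottle of point bottle_2_centre; origin at the centre of its foot, z up
- bottle_3: the bottle of point bottle_3_centre; origin at the centre of its foot, z up
- shaker: fixed bench shaker, white housing 270 mm deep (x) by 212 mm wide (y), 46 mm high, aluminium platform (top 62 mm up) over its rear part, three keys on its front deck; origin under its centre on the worktop, x points to its rear (from keys to clamp), y to its left, z up. Clamp axis at x = +45 mm, y = 0; key row at x = -94 mm
- clamp_seat (a point): centre of the top of the clamp's round steel foot, on the clamp's axis, 65 mm above the worktop; axes as the shaker's. Six fixed upright wires round it leave a 72 mm wide round space; straight up to 39 mm above the foot, then flared to black tips ending 61 mm above it, where the mouth is 89 mm wide and the outside 103 mm
- key_fast_top (a point): centre of the top of the right-hand key (three dots in front of it), 36 mm (x) by 34 mm (y), moves straight down 8 mm; when up its top is 12 mm above the black bezel, 61 mm above the worktop. About 2.5 N moves it; past half-way it snaps down and stays. Keys are 46 mm apart, middle to middle
- key_slow (a joint): left-hand key (one dot): 0 = up, 0.008 m = fully down. It is down at the start and pops up as another key is pressed
- key_medium (a joint): middle key (two dots): 0 = up, 0.008 m = fully down; up at the start
- key_fast (a joint): right-hand key (three dots): 0 = up, 0.008 m = fully down; up at the start
- returns_tray: fixed open grey plastic tray, 200 mm (its x) by 120 mm (its y) outside, walls 4 mm thick with a thin bead at the rim, 42 mm high; origin under its centre on the worktop, z up
- tray_floor (a point): centre of the tray's inner floor, 4 mm above the worktop; inside it is 192 mm (x) by 112 mm (y), so two bottles stand side by side along its x, for instance 47 mm either side of this point
- beaker_mid (a point): centre (half-way up) of a loose clear beaker, 71 mm wide, 88 mm high; to be left alone
- timer_mid (a point): centre of a loose white round twist timer, 63 mm wide, 36 mm high; to be left alone
- carton_mid (a point): centre of a loose orange carton lying flat, 56 x 206 x 36 mm; to be left alone
Not all that is in view belongs to the job. Leave any blue look-alike of the bottle_2 alone. What is shaped like the bottle_3 but pink is not meant.

How it is judged (in metres and radians):
At the end, for the whole second after the job is handed in: The full bottle stands upright at rest in the shaker's clamp, on its foot (axis within 7 mm, height within 6 mm); both empty bottles stand upright at rest on the floor of the returns tray; the right-hand key is down (more than 6.5 of 8 mm) and the other two are up (less than 2 mm) ((((horizontal distance between bottle_1_centre and clamp_seat below 0.007 m and z of bottle_1_centre in the frame of clamp_seat between 0.08 and 0.091 m and contact force between bottle_1 and shaker above 2.3 N and linear speed of bottle_1 below 0.02 m/s and angle between bottle_1_centre's own z axis and vertical below 0.08 rad) and (x of bottle_2_centre in the frame of tray_floor between -0.07 and 0.07 m and y of bottle_2_centre in the frame of tray_floor between -0.03 and 0.03 m and z of bottle_2_centre in the frame of tray_floor between 0.08 and 0.091 m and contact force between bottle_2 and returns_tray between 0.1 and 2 N and linear speed of bottle_2 below 0.02 m/s and angle between bottle_2_centre's own z axis and vertical below 0.08 rad) and (x of bottle_3_centre in the frame of tray_floor between -0.07 and 0.07 m and y of bottle_3_centre in the frame of tray_floor between -0.03 and 0.03 m and z of bottle_3_centre in the frame of tray_floor between 0.08 and 0.091 m and contact force between bottle_3 and returns_tray between 0.1 and 2 N and linear speed of bottle_3 below 0.02 m/s and angle between bottle_3_centre's own z axis and vertical below 0.08 rad)) or ((horizontal distance between bottle_2_centre and clamp_seat below 0.007 m and z of bottle_2_centre in the frame of clamp_seat between 0.08 and 0.091 m and contact force between bottle_2 and shaker above 2.3 N and linear speed of bottle_2 below 0.02 m/s and angle between bottle_2_centre's own z axis and vertical below 0.08 rad) and (x of bottle_1_centre in the frame of tray_floor between -0.07 and 0.07 m and y of bottle_1_centre in the frame of tray_floor between -0.03 and 0.03 m and z of bottle_1_centre in the frame of tray_floor between 0.08 and 0.091 m and contact force between bottle_1 and returns_tray between 0.1 and 2 N and linear speed of bottle_1 below 0.02 m/s and angle between bottle_1_centre's own z axis and vertical below 0.08 rad) and (x of bottle_3_centre in the frame of tray_floor between -0.07 and 0.07 m and y of bottle_3_centre in the frame of tray_floor between -0.03 and 0.03 m and z of bottle_3_centre in the frame of tray_floor between 0.08 and 0.091 m and contact force between bottle_3 and returns_tray between 0.1 and 2 N and linear speed of bottle_3 below 0.02 m/s and angle between bottle_3_centre's own z axis and vertical below 0.08 rad)) or ((horizontal distance between bottle_3_centre and clamp_seat below 0.007 m and z of bottle_3_centre in the frame of clamp_seat between 0.08 and 0.091 m and contact force between bottle_3 and shaker above 2.3 N and linear speed of bottle_3 below 0.02 m/s and angle between bottle_3_centre's own z axis and vertical below 0.08 rad) and (x of bottle_1_centre in the frame of tray_floor between -0.07 and 0.07 m and y of bottle_1_centre in the frame of tray_floor between -0.03 and 0.03 m and z of bottle_1_centre in the frame of tray_floor between 0.08 and 0.091 m and contact force between bottle_1 and returns_tray between 0.1 and 2 N and linear speed of bottle_1 below 0.02 m/s and angle between bottle_1_centre's own z axis and vertical below 0.08 rad) and (x of bottle_2_centre in the frame of tray_floor between -0.07 and 0.07 m and y of bottle_2_centre in the frame of tray_floor between -0.03 and 0.03 m and z of bottle_2_centre in the frame of tray_floor between 0.08 and 0.091 m and contact force between bottle_2 and returns_tray between 0.1 and 2 N and linear speed of bottle_2 below 0.02 m/s and angle between bottle_2_centre's own z axis and vertical below 0.08 rad))) and value of joint key_fast above 0.0065 m and value of joint each of key_slow, key_medium below 0.002 m); the robot touches nothing.
It fails at once if a bottle is tipped over (more than about 35 degrees) (angle between any of bottle_1_centre, bottle_2_centre, bottle_3_centre's own z axis and vertical above 0.6 rad).
It fails at once if a bottle is dropped or slammed into the clamp or the tray (faster than 0.6 m/s inside the clamp's wires or the tray's walls) ((linear speed of bottle_1 above 0.6 m/s and ((horizontal distance between bottle_1_centre and clamp_seat below 0.02 m and z of bottle_1_centre in the frame of clamp_seat below 0.135 m) or (x of bottle_1_centre in the frame of tray_floor between -0.08 and 0.08 m and y of bottle_1_centre in the frame of tray_floor between -0.04 and 0.04 m and z of bottle_1_centre in the frame of tray_floor below 0.115 m))) or (linear speed of bottle_2 above 0.6 m/s and ((horizontal distance between bottle_2_centre and clamp_seat below 0.02 m and z of bottle_2_centre in the frame of clamp_seat below 0.135 m) or (x of bottle_2_centre in the frame of tray_floor between -0.08 and 0.08 m and y of bottle_2_centre in the frame of tray_floor between -0.04 and 0.04 m and z of bottle_2_centre in the frame of tray_floor below 0.115 m))) or (linear speed of bottle_3 above 0.6 m/s and ((horizontal distance between bottle_3_centre and clamp_seat below 0.02 m and z of bottle_3_centre in the frame of clamp_seat below 0.135 m) or (x of bottle_3_centre in the frame of tray_floor between -0.08 and 0.08 m and y of bottle_3_centre in the frame of tray_floor between -0.04 and 0.04 m and z of bottle_3_centre in the frame of tray_floor below 0.115 m)))).
It fails at once if the beaker, the timer or the carton is pushed away by more than 30 mm (distance of any of beaker_mid, timer_mid, carton_mid from where it was at the start of the episode above 0.03 m).
It also fails if it takes over 72 s, if anything falls off the work surface, if the arm or the gripper's body presses on something with over 40 N, if the wrist force passes 120 N, or if a joint passes its speed limit or range.

## Working session

There is one attempt and no reset: what is moved stays moved. The work goes in short steps, Python scripts to look and compute and a tool call to move; the robot and the scene stay as the last step left them, time stands still between calls to the robot, and variables do not carry over. Pictures are saved under pics/ and viewed, at most 10 in all, crops included, and the job is handed in when it is done.

Besides the shell and the picture viewer there is one more tool, called as name([rows], argument=value, ...), one row to a line, values as JSON. move_arm: Moves the arm, as the interface text tells. Its arguments: {"type":"object","properties":{"increments":{"type":"array"}},"required":["increments"]}

```bash
mkdir -p pics; cat > h.py <<'E'
import numpy as np, cv2
from rig import bot, viewer, workorder, nets
def cap(n): 
    c=viewer.capture(n); return c
def ray(c,uv):
    K=np.array(c["K"]);p=np.linalg.inv(K)@[uv[0],uv[1],1]
    d=np.array(c["orientation"])@[p[0],-p[1],-p[2]]
    return np.array(c["eye"]),d
def at_z(c,uv,z):
    e,d=ray(c,uv); return e+d*(z-e[2])/d[2]
def proj(c,P):
    q=np.array(c["orientation"]).T@(np.array(P)-np.array(c["eye"])); K=np.array(c["K"])
    v=K@[q[0],-q[1],-q[2]]; return v[:2]/v[2]
E
cat > a.py <<'E'
from h import *
for n in ["scene","top"]:
    c=cap(n); cv2.imwrite(f"pics/{n}0.png",cv2.resize(c["image"],(768,576)))
    print(n,[k for k in c],np.round(c["eye"],3),np.round(c["K"],1).tolist())
    for t,z in [("bottle_1_centre",.086),("shaker",.03),("clamp_seat",.065),("key_fast_top",.061),("key_fast",.061),("returns_tray",.02),("tray_floor",.004),("beaker_mid",.044),("timer_mid",.018),("carton_mid",.018)]:
        print(t,[(np.round(r["location"]).tolist(),round(r["conf"],2),np.round(at_z(c,r["location"],z)[:2],3).tolist()) for r in nets.find_in(n,t)])
s=bot.read_state();print(s)
E
python3 a.py
```

```text
scene ['image', 'K', 'eye', 'orientation'] [-0.27   0.349  0.811] [[359.0, 0.0, 255.1], [0.0, 359.0, 194.1], [0.0, 0.0, 1.0]]
bottle_1_centre [([194.0, 243.0], 0.64, [0.44, 0.171]), ([217.0, 192.0], 0.24, [0.625, 0.018])]
shaker [([169.0, 236.0], 0.77, [0.562, 0.214]), ([256.0, 254.0], 0.33, [0.362, 0.018])]
clamp_seat [([166.0, 235.0], 0.9, [0.532, 0.227])]
key_fast_top [([195.0, 242.0], 0.6, [0.467, 0.161])]
key_fast [([193.0, 244.0], 0.64, [0.462, 0.169])]
returns_tray [([340.0, 200.0], 0.72, [0.445, -0.365])]
tray_floor [([336.0, 201.0], 0.84, [0.461, -0.36])]
beaker_mid [([188.0, 184.0], 0.62, [0.77, 0.07])]
timer_mid [([258.0, 250.0], 0.57, [0.384, -0.002])]
carton_mid []
top ['image', 'K', 'eye', 'orientation'] [ 0.278 -0.105  1.652] [[475.2, 0.0, 255.8], [0.0, 475.2, 187.6], [0.0, 0.0, 1.0]]
bottle_1_centre [([264.0, 213.0], 0.83, [0.464, -0.136])]
shaker [([162.0, 186.0], 0.85, [0.572, 0.212]), ([309.0, 137.0], 0.56, [0.735, -0.306])]
clamp_seat [([161.0, 186.0], 0.88, [0.566, 0.209])]
key_fast_top [([177.0, 210.0], 0.67, [0.485, 0.154])]
key_fast [([271.0, 168.0], 0.49, [0.
[... 417 characters left out ...]
198482e-04,
        6.76903273e+01, -1.02293024e+01]), 'qvel': array([ 0.12957948, -0.04120281, -0.02505203,  0.05630168, -0.00365303,
       -0.0166301 ]), 'tau': array([-8.75967653e-04, -4.40029836e+01, -1.76988101e+01,  6.32310519e-02,
        5.04380430e-02, -3.48136530e-05]), 'position': array([ 0.19057522, -0.5952215 ,  0.23358086]), 'tcp_rot': array([[ 9.52383062e-01,  3.04904088e-01,  1.38397120e-05],
       [ 3.04904088e-01, -9.52383062e-01, -3.55840124e-05],
       [ 2.33099650e-06,  3.81093955e-05, -9.99999999e-01]]), 'force': array([ 0.31199687,  0.01987266, -0.44911846]), 'moment': array([-0.00487664,  0.05339597,  0.00587207]), 'grasp_force': 0.0, 'opening': 1.0018727970344594}
```

View pics/scene0.png

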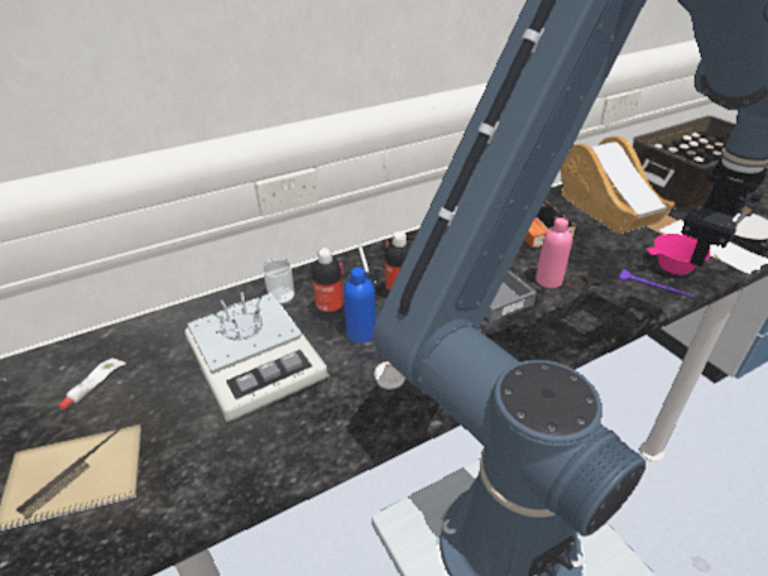

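View pics/top0.png

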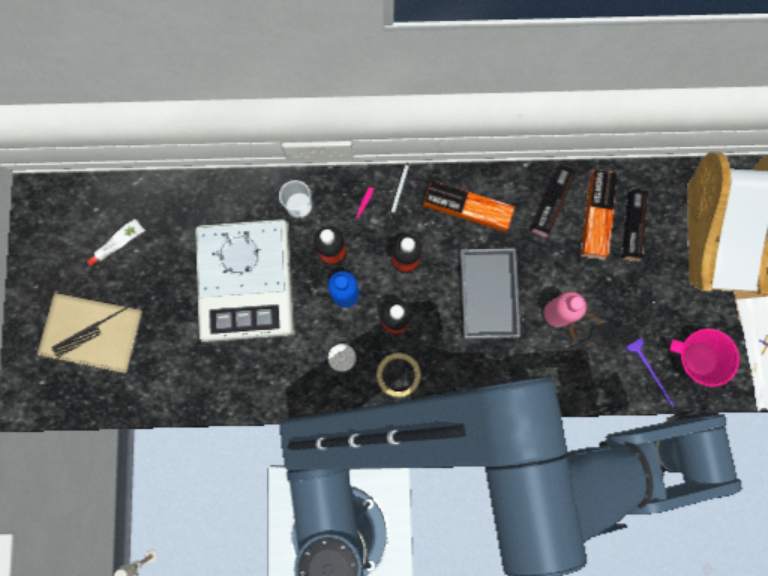

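The scene view shows the shaker and bottles, with the arm hiding part of it. In the top view (768 px wide) the black bottles' caps are at about (327,237), (407,240) and (397,312). The blue look-alike is at (343,285) and the pink one at (572,303). The shaker is at (243,280) with its keys at (222–265,320), the tray is at (490,293), the timer at (342,357), the beaker at (296,198) and an orange carton at (468,205).

```bash
cat > b.py <<'E'
from h import *
c=cap("top"); im=c["image"]; g=im.astype(int)
print(np.round(c["orientation"],3).tolist())
mn=im.min(2)
# caps
for (u,v) in [(218,158),(271,160),(265,208)]:
    w=np.zeros(mn.shape,bool); w[v-10:v+11,u-10:u+11]=mn[v-10:v+11,u-10:u+11]>140
    n,l,s,ce=cv2.connectedComponentsWithStats(w.astype(np.uint8))
    i=1+np.argmax(s[1:,4]); print("cap",ce[i].round(1),s[i],at_z(c,ce[i],.168).round(4))
# tray rect
def rect(mask,z,name):
    n,l,s,ce=cv2.connectedComponentsWithStats(mask.astype(np.uint8)); i=1+np.argmax(s[1:,4])
    cn,_=cv2.findContours((l==i).astype(np.uint8),cv2.RETR_EXTERNAL,cv2.CHAIN_APPROX_NONE)
    P=np.array([at_z(c,p[0],z)[:2] for p in max(cn,key=cv2.contourArea)],np.float32)
    r=cv2.minAreaRect(P); print(name,s[i],r,cv2.boxPoints(r).round(4).tolist())
m=np.zeros(mn.shape,bool); m[160:232,300:352]=(mn[160:232,300:352]>65); rect(m,.042,"tray")
m=np.zeros(mn.shape,bool); m[140:232,125:198]=(mn[140:232,125:198]>120); 
m=cv2.morphologyEx(m.astype(np.uint8),cv2.MORPH_OPEN,np.ones((3,3)));rect(m,.046,"shaker")
m=np.zeros(mn.shape,bool); m[200:226,136:190]=(im.max(2)[200:226,136:190]<75); rect(m,.049,"bezel")
cr=cv2.resize(im[130:262,125:301],None,fx=4.5,fy=4.5,interpolation=cv2.INTER_CUBIC); cv2.imwrite("pics/crop1.png",cr)
E
python3 b.py
```

```text
[[-0.025, 0.985, -0.171], [-1.0, -0.024, 0.005], [0.001, 0.171, 0.985]]
cap [217.8 157.2] [213 153  10  10  68] [0.638  0.0074 0.168 ]
cap [271.5 162.6] [267 158  10  10  68] [ 0.6163 -0.1641  0.168 ]
cap [264.1 207.4] [260 203   9  10  70] [ 0.4724 -0.1366  0.168 ]
tray [ 303  165   49   65 2262] ((0.5206785202026367, -0.3566682040691376), (0.16288720071315765, 0.22599610686302185), 86.61859130859375) [[0.40310001373291016, -0.43130001425743103], [0.6287000179290771, -0.444599986076355], [0.6383000016212463, -0.28200000524520874], [0.41269999742507935, -0.2687000036239624]]
shaker [ 130  146   66   82 4011] ((0.5709525346755981, 0.20888595283031464), (0.27038031816482544, 0.2124805450439453), 3.066621780395508) [[0.4302999973297119, 0.3077000081539154], [0.4415999948978424, 0.09560000151395798], [0.7116000056266785, 0.10999999940395355], [0.7002999782562256, 0.3222000002861023]]
bezel [140 204  46  18 340] ((0.47915762662887573, 0.2053205519914627), (0.05192854627966881, 0.15312911570072174), 2.698188543319702) [[0.4496000111103058, 0.28060001134872437], [0.45680001378059387, 0.12759999930858612], [0.5087000131607056, 0.13009999692440033], [0.5015000104904175, 0.28299999237060547]]
```

View pics/crop1.png

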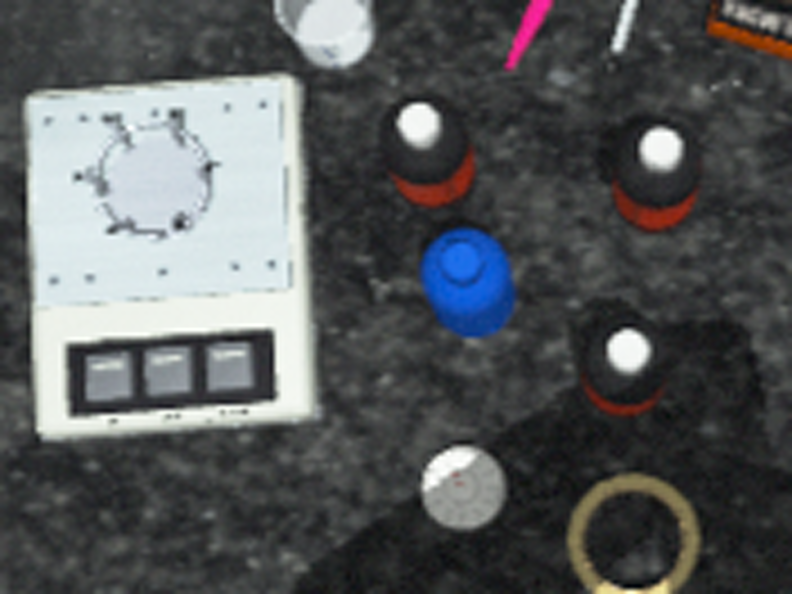

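The crop shows all three capped bottles. The clamp ring is at crop (155,180), the right-hand key at (231,367), and blue stands between bottle A and the timer. The shaker rectangle fits 270 x 212 mm. The tray mask was polluted, so I'll redo it and cross-check the clamp and keys.

```bash
cat > d.py <<'E'
from h import *
c=cap("top"); im=c["image"]
sub=im[158:232,300:355]; k=6
for n,uv,z in [("foot",(125+155/4.5,130+180/4.5),.065),("key R",(125+231/4.5,130+367/4.5),.061),("key M",(125+168/4.5,130+371/4.5),.061),("bezel c",(125+171/4.5,130+373/4.5),.049)]: print(n,at_z(c,uv,z).round(4))
# shaker corners from crop (top edge of housing; platform)
for p in [(25,95),(300,73),(315,415),(40,437)]: print("hs",at_z(c,(125+p[0]/4.5,130+p[1]/4.5),.046).round(4))
o=cv2.resize(im[130:262,280:381],None,fx=4.5,fy=4.5,interpolation=cv2.INTER_CUBIC)
s=cv2.resize(im[135:230,122:205],None,fx=6,fy=6,interpolation=cv2.INTER_CUBIC)
# overlay of the shaker hypothesis
C=np.array([.571,.209]);y=np.radians(3.07);R=np.array([[np.cos(y),-np.sin(y)],[np.sin(y),np.cos(y)]])
def dr(l,z,col,cl=True):
    q=[((proj(c,[*(C+R@np.array(p)),z])-[122,135]+.5)*6-.5).astype(int) for p in l]; cv2.polylines(s,[np.array(q)],cl,col,1)
dr([(.135,.106),(.135,-.106),(-.135,-.106),(-.135,.106)],.046,(0,0,255))
for ky in(-.046,0,.046): dr([(-.094+a*.018,ky+b*.017) for a,b in((1,1),(1,-1),(-1,-1),(-1,1))],.061 if ky<.04 else .053,(0,255,0))
t=np.linspace(0,6.28,40)
dr([(.045+.0515*np.cos(a),.0515*np.sin(a)) for a in t],.126,(255,0,0)); dr([(.045+.036*np.cos(a),.036*np.sin(a)) for a in t],.065,(255,0,255))
h=max(o.shape[0],s.shape[0]); f=lambda a:cv2.copyMakeBorder(a,0,h-a.shape[0],0,0,0)
cv2.imwrite("pics/crop2.png",cv2.resize(np.hstack([f(o),f(s)]),None,fx=.8,fy=.8)) ; print(o.shape,s.shape)
E
python3 d.py
```

```text
foot [0.6232 0.2145 0.065 ]
key R [0.4796 0.157  0.061 ]
key M [0.4777 0.2041 0.061 ]
bezel c [0.4777 0.2042 0.049 ]
hs [0.6969 0.3194 0.046 ]
hs [0.7092 0.107  0.046 ]
hs [0.4436 0.0962 0.046 ]
hs [0.4321 0.3027 0.046 ]
(594, 454, 3) (570, 498, 3)
```

View pics/crop2.png

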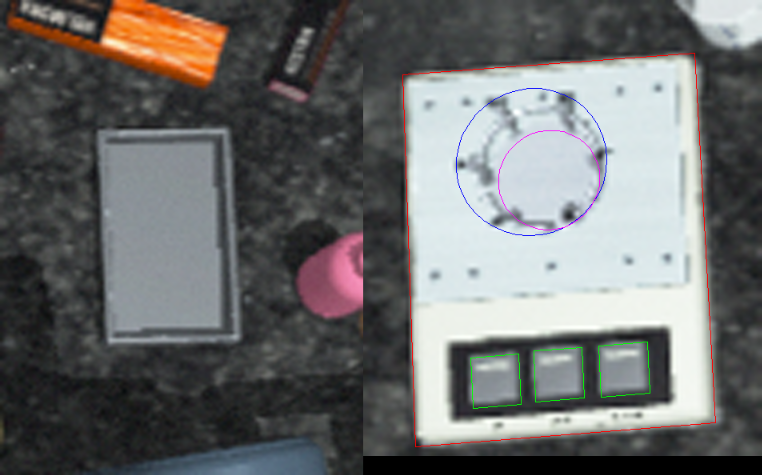

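move_arm([
  [0, 0, -0.2, 0, 0, 0, 1],
  [0, 0, -0.2, 0, 0, 0.0986, 0.65],
  [0, 0, -0.2, 0, 0, 0.0986, 0.65],
  [0, 0, -0.2, 0, 0, 0.0986, 0.65],
  [0, 0, -0.2, 0, 0, 0.0986, 0.65],
])

```text
time_s: 1.62
position: [0.1906, -0.5954, 0.2942]
tcp_rot: [[1.0, -0.001, 0.0], [-0.001, -1.0, -0.001], [0.0, 0.001, -1.0]]
force: [0.3, -0.1, -0.5]
opening: 0.778
grasp_force: 0.0
```

The overlay's key squares and housing fit the shaker. The clamp tips look about 2 mm off in x, so I'll fit them. The tray rim corners in the left part are at (97,129), (230,128), (241,341) and (106,343).

```bash
cat > e.py <<'E'
from h import *
from scipy.ndimage import map_coordinates
c=cap("top"); g=c["image"].astype(float).mean(2)
P=np.array([at_z(c,(280+(a+.5)/3.6-.5,130+(b+.5)/3.6-.5),.042)[:2] for a,b in [(97,129),(230,128),(241,341),(106,343)]])
print("tray",P.round(4).tolist(),P.mean(0).round(4),[np.linalg.norm(P[i]-P[(i+1)%4]).round(3) for i in range(4)],np.degrees(np.arctan2(*(((P[0]+P[1])-(P[2]+P[3]))[::-1]))))
best=[]
for yaw in (2,3,4):
  for dx in np.arange(-.008,.0081,.001):
    for dy in np.arange(-.008,.0081,.001):
      C=np.array([.571+dx,.209+dy]);a=np.radians(yaw);q=C+.045*np.array([np.cos(a),np.sin(a)])
      v=[]
      for k in range(6):
        t=a+np.radians(30+60*k)
        for z,r in((.124,.048),(.118,.046)): v.append(proj(c,[q[0]+r*np.cos(t),q[1]+r*np.sin(t),z]))
      v=np.array(v); best.append((map_coordinates(g,[v[:,1],v[:,0]],order=1).mean(),yaw,*q.round(4)))
best.sort(); print(*best[:6],sep="\n"); print(best[-1])
E
python3 e.py
```

```text
tray [[0.6317, -0.2906], [0.6296, -0.4187], [0.424, -0.4175], [0.4253, -0.2902]] [ 0.5277 -0.3543] [np.float64(0.128), np.float64(0.206), np.float64(0.127), np.float64(0.206)] -0.22239288790307069
(np.float64(102.31368525380041), 2, np.float64(0.618), np.float64(0.2126))
(np.float64(103.0938835323213), 3, np.float64(0.6189), np.float64(0.2134))
(np.float64(103.30529572311025), 3, np.float64(0.6179), np.float64(0.2134))
(np.float64(103.33132353605252), 3, np.float64(0.6189), np.float64(0.2124))
(np.float64(103.48292480916774), 3, np.float64(0.6179), np.float64(0.2124))
(np.float64(104.54207469572906), 2, np.float64(0.619), np.float64(0.2126))
(np.float64(221.391759597877), 3, np.float64(0.6079), np.float64(0.2194))
```

move_arm([
  [0.66, -0.93, 0, 0, 0, 0, 0.65],
  [0.66, -0.93, 0, 0, 0, 0, 0.65],
  [0.66, -0.93, 0, 0, 0, 0, 0.65],
  [0.66, -0.93, 0, 0, 0, 0, 0.65],
  [0.66, -0.93, 0, 0, 0, 0, 0.65],
  [0.66, -0.93, 0, 0, 0, 0, 0.65],
  [0.66, -0.93, 0, 0, 0, 0, 0.65],
  [0.66, -0.93, 0, 0, 0, 0, 0.65],
  [0.66, -0.93, 0, 0, 0, 0, 0.65],
  [0.66, -0.93, 0, 0, 0, 0, 0.65],
])

```text
time_s: 2.5
position: [0.3896, -0.3135, 0.2934]
tcp_rot: [[1.0, 0.006, -0.0], [0.006, -1.0, 0.001], [-0.0, -0.001, -1.0]]
force: [0.1, -0.8, 0.2]
opening: 0.647
grasp_force: 0.0
```

move_arm([
  [0.278, -0.598, 0, 0, 0, 0, 0.65],
  [0.278, -0.598, 0, 0, 0, 0, 0.65],
  [0.278, -0.598, 0, 0, 0, 0, 0.65],
  [0.278, -0.598, 0, 0, 0, 0, 0.65],
  [0.278, -0.598, 0, 0, 0, 0, 0.65],
  [0.278, -0.598, 0.15, 0, 0, 0, 0.65],
  [0.278, -0.598, 0.2, 0, 0, 0, 0.65],
  [0.278, -0.598, 0.2, 0, 0, 0, 0.65],
])

```text
time_s: 3.17
position: [0.4694, -0.1364, 0.2298]
tcp_rot: [[1.0, 0.001, -0.008], [0.001, -1.0, 0.004], [-0.008, -0.004, -1.0]]
force: [-0.6, -1.0, -0.7]
opening: 0.65
grasp_force: 0.0
```

```bash
cat > s.py <<'E'
from h import *
import sys
for n in sys.argv[2:]:
    c=cap(n); P=bot.read_state()["position"]; u,v=proj(c,P).astype(int)
    u=min(max(u,80),432); v=min(max(v,60),324)
    o=cv2.resize(c["image"][v-60:v+60,u-80:u+80],None,fx=4,fy=4,interpolation=cv2.INTER_CUBIC); cv2.imwrite(f"pics/{sys.argv[1]}_{n}.png",o)
s=bot.read_state(); print(s["position"].round(4),s["force"].round(2),s["tau"].round(2))
E
python3 s.py c1 top
```

```text
[ 0.4707 -0.1374  0.2318] [ 1.06 -0.19  0.71] [ 4.200e-01 -3.239e+01 -1.464e+01  7.000e-02 -8.000e-02 -1.000e-02]
```

move_arm([
  [0, 0, 0.1, 0, 0, 0, 0.65],
  [0, 0, 0.17, 0, 0, 0, 0.65],
  [0, 0, 0.233, 0, 0, 0, 0.65],
  [0, 0, 0.233, 0, 0, 0, 0.65],
  [0, 0, 0.233, 0, 0, 0, 0.65],
  [0, 0, 0.233, 0, 0, 0, 0],
])

```text
time_s: 3.72
position: [0.4732, -0.1384, 0.1652]
tcp_rot: [[1.0, -0.001, 0.003], [-0.001, -1.0, -0.002], [0.003, 0.002, -1.0]]
force: [0.7, -0.6, 0.0]
opening: 0.621
grasp_force: 0.0
```

```bash
python3 s.py c2 top scene
```

```text
[ 0.4731 -0.1379  0.1653] [ 0.47  0.46 -0.21] [ -0.11 -34.93 -12.3    0.05  -0.05  -0.  ]
```

View pics/c2_scene.png

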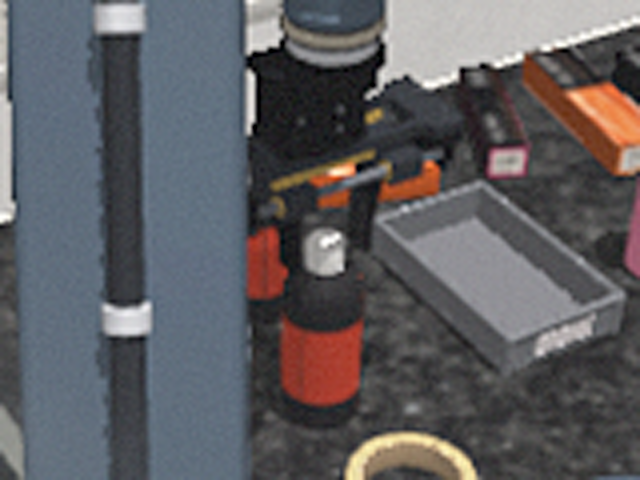

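The scene crop shows the fingers straddling bottle C's white cap at (325,250). I'll close and lift.

move_arm([
  [0, 0, 0, 0, 0, 0, 0],
  [0, 0, 0, 0, 0, 0, 0],
  [0, 0, 0, 0, 0, 0, 0],
  [0, 0, 0, 0, 0, 0, 0],
  [0, 0, 0, 0, 0, 0, 0],
  [0, 0, 0, 0, 0, 0, 0],
])

```text
time_s: 4.32
position: [0.4724, -0.1371, 0.1643]
tcp_rot: [[1.0, 0.0, 0.001], [0.0, -1.0, -0.001], [0.001, 0.001, -1.0]]
force: [-0.9, -1.1, 5.6]
opening: 0.35
grasp_force: 30.0
```

move_arm([
  [0, 0, -0.05, 0, 0, 0, 0],
  [0, 0, -0.12, 0, 0, 0, 0],
  [0, 0, -0.2, 0, 0, 0, 0],
  [0, 0, -0.2, 0, 0, 0, 0],
  [0, 0, -0.2, 0, 0, 0, 0],
  [0, 0, -0.2, 0, 0, 0, 0],
  [0, 0, -0.2, 0, 0, 0, 0],
  [0, 0, -0.2, 0, 0, 0, 0],
])

```text
time_s: 4.98
position: [0.4711, -0.1363, 0.2224]
tcp_rot: [[1.0, 0.0, -0.003], [0.0, -1.0, 0.001], [-0.003, -0.001, -1.0]]
force: [0.4, 0.5, -0.4]
opening: 0.344
grasp_force: 30.0
```

```bash
python3 s.py c3 top; python3 s.py c3 top
```

```text
[ 0.4713 -0.1364  0.2225] [ 0.83 -0.02 -0.87] [ 2.000e-02 -3.406e+01 -1.518e+01  6.000e-02 -4.000e-02 -0.000e+00]
[ 0.4715 -0.1365  0.2227] [ 0.09  0.45 -0.69] [ 2.000e-02 -3.399e+01 -1.517e+01  6.000e-02 -4.000e-02 -0.000e+00]
```

It is light, about 0.7 N, so bottle C is empty and goes to the tray.

move_arm([
  [0, 0.05, -0.05, 0, 0, 0, 0],
  [0, 0.15, -0.1, 0, 0, 0, 0],
  [0.01, 0.25, -0.1, 0, 0, 0, 0],
  [0.02, 0.35, -0.1, 0, 0, 0, 0],
  [0.028, 0.45, -0.1, 0, 0, 0, 0],
  [0.028, 0.55, -0.1, 0, 0, 0, 0],
  [0.028, 0.65, -0.1, 0, 0, 0, 0],
  [0.028, 0.7, -0.1, 0, 0, 0, 0],
  [0.028, 0.725, -0.1, 0, 0, 0, 0],
  [0.028, 0.725, -0.1, 0, 0, 0, 0],
])

```text
time_s: 5.92
position: [0.4801, -0.3552, 0.2529]
tcp_rot: [[1.0, -0.002, -0.001], [-0.002, -1.0, 0.001], [-0.001, -0.001, -1.0]]
force: [-0.8, 0.6, -1.2]
opening: 0.343
grasp_force: 30.0
```

move_arm([
  [0, 0, 0, 0, 0, 0, 0],
  [0, 0, 0, 0, 0, 0, 0],
  [0, 0, 0.08, 0, 0, 0, 0],
  [0, 0, 0.13, 0, 0, 0, 0],
  [0, 0, 0.18, 0, 0, 0, 0],
  [0, 0, 0.18, 0, 0, 0, 0],
])

```text
time_s: 6.42
position: [0.4789, -0.3508, 0.1969]
tcp_rot: [[1.0, 0.002, -0.005], [0.002, -1.0, 0.006], [-0.005, -0.006, -1.0]]
force: [-1.1, 0.3, -0.7]
opening: 0.343
grasp_force: 30.0
```

```bash
python3 s.py t1 top scene
```

```text
[ 0.4804 -0.3528  0.1996] [-0.22 -0.26 -0.04] [-2.000e-02 -4.187e+01 -1.565e+01  7.000e-02  3.000e-02 -0.000e+00]
```

View pics/t1_scene.png

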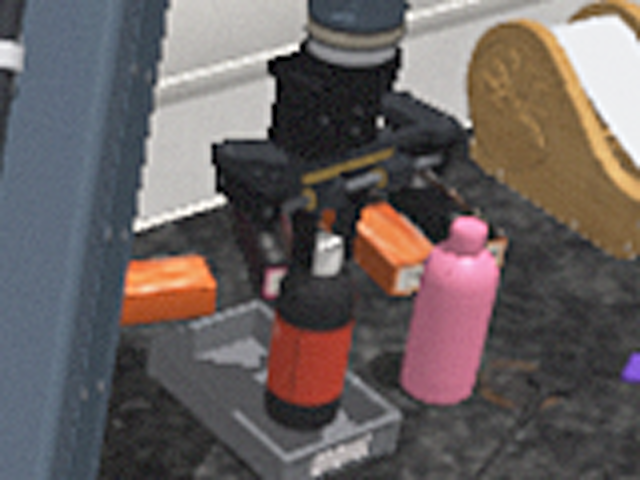

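The bottle hangs upright inside the tray walls, with its foot at (305,410). I'll lower it onto the floor.

move_arm([
  [0, 0, 0.03, 0, 0, 0, 0],
  [0, 0, 0.06, 0, 0, 0, 0],
  [0, 0, 0.085, 0, 0, 0, 0],
  [0, 0, 0.1, 0, 0, 0, 0],
  [0, 0, 0.105, 0, 0, 0, 0],
  [0, 0, 0.105, 0, 0, 0, 0],
  [0, 0, 0.105, 0, 0, 0, 0],
  [0, 0, 0.105, 0, 0, 0, 0],
])

```text
time_s: 7.18
position: [0.4803, -0.3541, 0.1684]
tcp_rot: [[1.0, -0.0, -0.0], [-0.0, -1.0, 0.0], [-0.0, -0.0, -1.0]]
force: [-1.1, 1.0, 3.6]
opening: 0.346
grasp_force: 30.0
```

move_arm([
  [0, 0, 0, 0, 0, 0, 0.65],
  [0, 0, 0, 0, 0, 0, 0.65],
  [0, 0, 0, 0, 0, 0, 0.65],
  [0, 0, 0, 0, 0, 0, 0.65],
  [0, 0, 0, 0, 0, 0, 0.65],
  [0, 0, -0.15, 0, 0, 0, 0.65],
  [0, 0, -0.3, 0, 0, 0, 0.65],
  [0, 0, -0.3, 0, 0, 0, 0.65],
])

```text
time_s: 7.85
position: [0.4833, -0.3573, 0.2649]
tcp_rot: [[1.0, 0.0, 0.009], [0.0, -1.0, -0.01], [0.009, 0.01, -1.0]]
force: [1.5, -0.5, 1.4]
opening: 0.648
grasp_force: 0.0
```

move_arm([
  [0.452, -0.633, 0, 0, 0, 0, 0.65],
  [0.452, -0.633, 0, 0, 0, 0, 0.65],
  [0.452, -0.633, 0, 0, 0, 0, 0.65],
  [0.452, -0.633, 0, 0, 0, 0, 0.65],
  [0.452, -0.633, 0, 0, 0, 0, 0.65],
  [0.452, -0.633, 0, 0, 0, 0, 0.65],
  [0.452, -0.633, 0, 0, 0, 0, 0.65],
  [0.452, -0.633, 0.1, 0, 0, 0, 0.65],
  [0.452, -0.633, 0.1, 0, 0, 0, 0.65],
  [0.452, -0.633, 0.1, 0, 0, 0, 0.65],
])

```text
time_s: 8.68
position: [0.6143, -0.1643, 0.2265]
tcp_rot: [[1.0, -0.0, -0.005], [-0.0, -1.0, 0.002], [-0.005, -0.002, -1.0]]
force: [0.2, -1.0, 0.4]
opening: 0.65
grasp_force: 0.0
```

```bash
cat > f.py <<'E'
from h import *
c=cap("top"); mn=c["image"].min(2)
for P in [(.638,.0074),(.6163,-.1641),(.4808,-.354)]:
    u,v=proj(c,[*P,.17]).round().astype(int)
    w=np.zeros(mn.shape,bool); w[v-9:v+10,u-9:u+10]=mn[v-9:v+10,u-9:u+10]>140
    n,l,s,ce=cv2.connectedComponentsWithStats(w.astype(np.uint8))
    if n>1: i=1+np.argmax(s[1:,4]); print("cap",ce[i].round(1),s[i],at_z(c,ce[i],.168).round(4))
E
python3 f.py; python3 s.py b1 scene
```

```text
cap [217.8 157.2] [213 153  10  10  68] [0.638  0.0074 0.168 ]
cap [273.8 164.3] [272 164   4   2   6] [ 0.6103 -0.1716  0.168 ]
cap [333.  203.2] [329 199   9  10  70] [ 0.4804 -0.3541  0.168 ]
[ 0.6159 -0.1654  0.2288] [ 0.1  -0.01  0.5 ] [ 2.700e-01 -4.431e+01 -1.733e+01  7.000e-02 -1.000e-02 -0.000e+00]
```

The camera puts the placed cap at (0.480, -0.354), which matches, so cap readings are good to about 1 mm. Next is bottle B.

move_arm([
  [0, 0, 0.1, 0, 0, 0, 0.65],
  [0, 0, 0.17, 0, 0, 0, 0.65],
  [0, 0, 0.215, 0, 0, 0, 0.65],
  [0, 0, 0.215, 0, 0, 0, 0.65],
  [0, 0, 0.215, 0, 0, 0, 0.65],
  [0, 0, 0.215, 0, 0, 0, 0],
  [0, 0, 0.215, 0, 0, 0, 0],
  [0, 0, 0.215, 0, 0, 0, 0],
  [0, 0, 0.215, 0, 0, 0, 0],
  [0, 0, 0.215, 0, 0, 0, 0],
])

```text
time_s: 9.62
position: [0.6162, -0.1645, 0.1644]
tcp_rot: [[1.0, 0.0, 0.001], [0.0, -1.0, -0.0], [0.001, 0.0, -1.0]]
force: [0.6, -0.1, 1.0]
opening: 0.357
grasp_force: 0.0
```

move_arm([
  [0, 0, 0, 0, 0, 0, 0],
  [0, 0, -0.05, 0, 0, 0, 0],
  [0, 0, -0.12, 0, 0, 0, 0],
  [0, 0, -0.2, 0, 0, 0, 0],
  [0, 0, -0.25, 0, 0, 0, 0],
  [0, 0, -0.25, 0, 0, 0, 0],
  [0, 0, -0.25, 0, 0, 0, 0],
  [0, 0, -0.25, 0, 0, 0, 0],
  [0, 0, -0.25, 0, 0, 0, 0],
])

```text
time_s: 10.37
position: [0.6149, -0.1639, 0.2368]
tcp_rot: [[1.0, 0.0, -0.003], [0.0, -1.0, 0.002], [-0.003, -0.002, -1.0]]
force: [0.4, -0.1, -1.8]
opening: 0.349
grasp_force: 30.0
```

```bash
python3 s.py b2 top scene
```

```text
[ 0.6151 -0.164   0.237 ] [-0.3  -0.03 -0.39] [ 2.000e-02 -4.564e+01 -1.836e+01  6.000e-02 -4.000e-02 -0.000e+00]
```

move_arm([
  [0, 0.05, 0, 0, 0, 0, 0],
  [-0.02, 0.15, -0.05, 0, 0, 0, 0],
  [-0.06, 0.25, -0.05, 0, 0, 0, 0],
  [-0.1, 0.35, -0.05, 0, 0, 0, 0],
  [-0.137, 0.45, -0.05, 0, 0, 0, 0],
  [-0.137, 0.55, -0.05, 0, 0, 0, 0],
  [-0.137, 0.61, -0.05, 0, 0, 0, 0],
  [-0.137, 0.633, -0.05, 0, 0, 0, 0],
  [-0.137, 0.633, -0.05, 0, 0, 0, 0],
  [-0.137, 0.633, -0.05, 0, 0, 0, 0],
])

```text
time_s: 11.3
position: [0.5744, -0.3541, 0.253]
tcp_rot: [[1.0, -0.001, -0.001], [-0.001, -1.0, 0.002], [-0.001, -0.002, -1.0]]
force: [0.2, 0.6, -0.1]
opening: 0.345
grasp_force: 30.0
```

```bash
for i in 1 2 3; do python3 s.py b3 scene; done
```

```text
[ 0.5746 -0.3532  0.2531] [-0.41 -0.16 -0.78] [-9.200e-01 -4.792e+01 -1.967e+01  2.000e-02 -7.000e-02 -0.000e+00]
[ 0.5748 -0.3528  0.2533] [-0.55  0.64 -0.09] [-6.900e-01 -4.792e+01 -1.954e+01  4.000e-02 -5.000e-02  0.000e+00]
[ 0.575  -0.3526  0.2535] [ 0.09  0.03 -0.02] [-4.900e-01 -4.793e+01 -1.946e+01  5.000e-02 -4.000e-02  0.000e+00]
```

Also light, so bottle A is the full one. I'll lower B into the tray.

move_arm([
  [0, 0, 0.06, 0, 0, 0, 0],
  [0, 0, 0.12, 0, 0, 0, 0],
  [0, 0, 0.18, 0, 0, 0, 0],
  [0, 0, 0.22, 0, 0, 0, 0],
  [0, 0, 0.25, 0, 0, 0, 0],
  [0, 0, 0.27, 0, 0, 0, 0],
  [0, 0, 0.285, 0, 0, 0, 0],
  [0, 0, 0.285, 0, 0, 0, 0],
  [0, 0, 0.285, 0, 0, 0, 0],
  [0, 0, 0.285, 0, 0, 0, 0],
])

```text
time_s: 12.28
position: [0.5752, -0.3546, 0.1688]
tcp_rot: [[1.0, 0.0, 0.001], [0.0, -1.0, -0.001], [0.001, 0.001, -1.0]]
force: [0.7, 0.3, -1.3]
opening: 0.345
grasp_force: 30.0
```

move_arm([
  [0, 0, 0, 0, 0, 0, 0.65],
  [0, 0, 0, 0, 0, 0, 0.65],
  [0, 0, 0, 0, 0, 0, 0.65],
  [0, 0, 0, 0, 0, 0, 0.65],
  [0, 0, 0, 0, 0, 0, 0.65],
  [0, 0, -0.15, 0, 0, 0, 0.65],
  [0, 0, -0.3, 0, 0, 0, 0.65],
  [0, 0, -0.3, 0, 0, 0, 0.65],
])

```text
time_s: 12.95
position: [0.5781, -0.357, 0.2661]
tcp_rot: [[1.0, 0.0, 0.011], [0.0, -1.0, -0.009], [0.011, 0.009, -1.0]]
force: [0.9, -0.6, 1.1]
opening: 0.648
grasp_force: 0.0
```

move_arm([
  [0.1, -0.95, 0, 0, 0, 0, 0.65],
  [0.1, -0.95, 0, 0, 0, 0, 0.65],
  [0.1, -0.95, 0, 0, 0, 0, 0.65],
  [0.1, -0.95, 0, 0, 0, 0, 0.65],
  [0.1, -0.95, 0, 0, 0, 0, 0.65],
  [0.1, -0.95, 0, 0, 0, 0, 0.65],
  [0.1, -0.95, 0, 0, 0, 0, 0.65],
  [0.1, -0.95, 0, 0, 0, 0, 0.65],
  [0.1, -0.95, 0, 0, 0, 0, 0.65],
])

```text
time_s: 13.7
position: [0.605, -0.0671, 0.2584]
tcp_rot: [[1.0, 0.004, 0.001], [0.004, -1.0, -0.0], [0.001, 0.0, -1.0]]
force: [0.5, 0.1, 0.6]
opening: 0.649
grasp_force: 0.0
```

move_arm([
  [0.109, -0.255, 0, 0, 0, 0, 0.65],
  [0.109, -0.255, 0, 0, 0, 0, 0.65],
  [0.109, -0.255, 0.05, 0, 0, 0, 0.65],
  [0.109, -0.255, 0.1, 0, 0, 0, 0.65],
  [0.109, -0.255, 0.1, 0, 0, 0, 0.65],
  [0.109, -0.255, 0.1, 0, 0, 0, 0.65],
])

```text
time_s: 14.2
position: [0.6372, 0.0058, 0.2273]
tcp_rot: [[1.0, -0.001, -0.002], [-0.001, -1.0, -0.0], [-0.002, 0.0, -1.0]]
force: [-0.1, -0.8, -0.3]
opening: 0.649
grasp_force: 0.0
```

```bash
sed -i 's/(.4808,-.354)/(.4808,-.354),(.575,-.354)/' f.py; python3 f.py; python3 s.py a1 scene
```

```text
cap [212. 156.] [212 156   1   1   1] [0.6426 0.0258 0.168 ]
cap [333.1 203.2] [329 199   9  10  69] [ 0.4803 -0.3543  0.168 ]
cap [331.9 173.4] [328 169   9  10  68] [ 0.5764 -0.3556  0.168 ]
[0.6382 0.0057 0.2289] [0.84 0.23 0.34] [  0.2  -44.52 -17.54   0.05  -0.05  -0.  ]
```

move_arm([
  [0, 0, 0.1, 0, 0, 0, 0.65],
  [0, 0, 0.17, 0, 0, 0, 0.65],
  [0, 0, 0.22, 0, 0, 0, 0.65],
  [0, 0, 0.22, 0, 0, 0, 0.65],
  [0, 0, 0.22, 0, 0, 0, 0.65],
  [0, 0, 0.22, 0, 0, 0, 0],
  [0, 0, 0.22, 0, 0, 0, 0],
  [0, 0, 0.22, 0, 0, 0, 0],
  [0, 0, 0.22, 0, 0, 0, 0],
  [0, 0, 0.22, 0, 0, 0, 0],
])

```text
time_s: 15.13
position: [0.6379, 0.0072, 0.1629]
tcp_rot: [[1.0, 0.0, 0.001], [0.0, -1.0, -0.0], [0.001, 0.0, -1.0]]
force: [-0.2, 0.1, -1.4]
opening: 0.359
grasp_force: 0.0
```

move_arm([
  [0, 0, 0, 0, 0, 0, 0],
  [0, 0, -0.04, 0, 0, 0, 0],
  [0, 0, -0.1, 0, 0, 0, 0],
  [0, 0, -0.16, 0, 0, 0, 0],
  [0, 0, -0.2, 0, 0, 0, 0],
  [0, 0, -0.2, 0, 0, 0, 0],
  [0, 0, -0.2, 0, 0, 0, 0],
  [0, 0, -0.2, 0, 0, 0, 0],
  [0, 0, -0.2, 0, 0, 0, 0],
])

```text
time_s: 15.88
position: [0.6363, 0.0074, 0.2205]
tcp_rot: [[1.0, 0.0, -0.004], [0.0, -1.0, 0.001], [-0.004, -0.001, -1.0]]
force: [-0.1, -0.0, -4.7]
opening: 0.346
grasp_force: 30.0
```

```bash
for i in 1 2; do python3 s.py a2 scene;done
```

```text
[0.6365 0.0074 0.2206] [-0.39  0.6  -3.85] [ 2.000e-02 -4.847e+01 -1.916e+01  5.000e-02 -6.000e-02 -0.000e+00]
[0.6367 0.0073 0.2208] [-1.19  0.28 -3.94] [ 2.000e-02 -4.833e+01 -1.911e+01  5.000e-02 -6.000e-02 -0.000e+00]
```

Here −4.5 N, so this is the full one. I'll raise it clear of the wires and go over to the clamp.

move_arm([
  [0, 0, -0.06, 0, 0, 0, 0],
  [0, 0, -0.14, 0, 0, 0, 0],
  [0, 0, -0.24, 0, 0, 0, 0],
  [0, 0, -0.33, 0, 0, 0, 0],
  [-0.02, -0.06, -0.33, 0, 0, 0, 0],
  [-0.03, -0.14, -0.33, 0, 0, 0, 0],
  [-0.04, -0.24, -0.33, 0, 0, 0, 0],
  [-0.05, -0.34, -0.33, 0, 0, 0, 0],
  [-0.06, -0.44, -0.33, 0, 0, 0, 0],
  [-0.066, -0.5, -0.33, 0, 0, 0, 0],
])

```text
time_s: 16.82
position: [0.6165, 0.1605, 0.3203]
tcp_rot: [[1.0, 0.002, -0.002], [0.002, -1.0, 0.002], [-0.002, -0.002, -1.0]]
force: [-0.9, -0.1, -5.1]
opening: 0.347
grasp_force: 30.0
```

move_arm([
  [0, -0.1, 0, 0, 0, 0, 0],
  [0, -0.15, 0, 0, 0, 0, 0],
  [0, -0.184, 0, 0, 0, 0, 0],
  [0, -0.184, 0, 0, 0, 0, 0],
  [0, -0.184, 0, 0, 0, 0, 0],
  [0, -0.184, 0, 0, 0, 0, 0],
  [0, -0.184, 0, 0, 0, 0, 0],
  [0, -0.184, 0, 0, 0, 0, 0],
  [0, -0.184, 0, 0, 0, 0, 0],
])

```text
time_s: 17.57
position: [0.618, 0.2113, 0.3212]
tcp_rot: [[1.0, -0.001, 0.0], [-0.001, -1.0, -0.0], [0.0, 0.0, -1.0]]
force: [-0.3, -0.3, -4.8]
opening: 0.343
grasp_force: 30.0
```

```bash
python3 s.py k1 scene
```

```text
[0.6179 0.2115 0.3213] [ 0.36 -0.76 -5.59] [-4.000e-02 -4.794e+01 -2.216e+01  1.000e-02 -7.000e-02 -0.000e+00]
```

View pics/k1_scene.png

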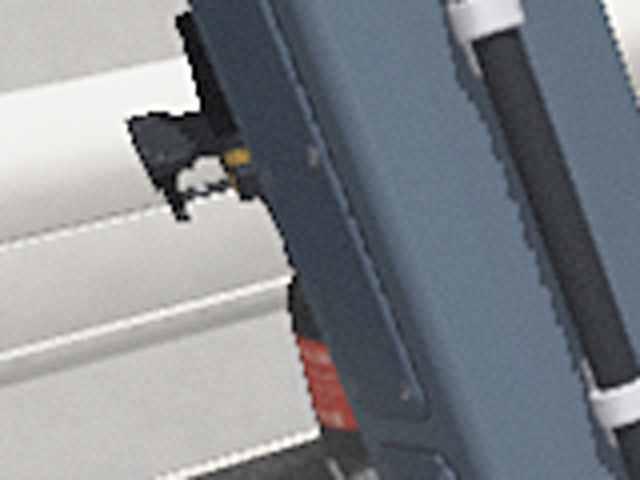

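The arm hides most of this view. Only the bottle's left edge shows, from about (290,280) to (320,430). I'll check it against the projected outline of an upright bottle.

```bash
cat > g.py <<'E'
from h import *
c=cap("scene"); P=bot.read_state()["position"]; u,v=proj(c,P).astype(int); u=min(max(u,80),432); v=min(max(v,60),324)
o=cv2.imread("pics/k1_scene.png"); f=P[2]-.1626
e=np.array(c["eye"]); d=P[:2]-e[:2]; d/=np.linalg.norm(d); s=np.array([-d[1],d[0]])
for sg in(1,-1): cv2.polylines(o,[np.array([((proj(c,[*(P[:2]+sg*.0325*s),f+h])-[u-80,v-60]+.5)*4).astype(int) for h in(0,.065,.13)])],False,(0,255,0),1)
t=cap("top");q=proj(t,[P[0],P[1],.12]).astype(int)
t2=cv2.resize(t["image"][q[1]-50:q[1]+70,q[0]-40:q[0]+40],None,fx=4,fy=4,interpolation=cv2.INTER_CUBIC)
cv2.imwrite("pics/k2.png",cv2.resize(np.hstack([o[:,:],t2]),None,fx=.8,fy=.8)); print(f,bot.read_state()["moment"])
E
python3 g.py
```

```text
0.15863885106511486 [ 0.04683926  0.00831468 -0.01086829]
```

View pics/k2.png

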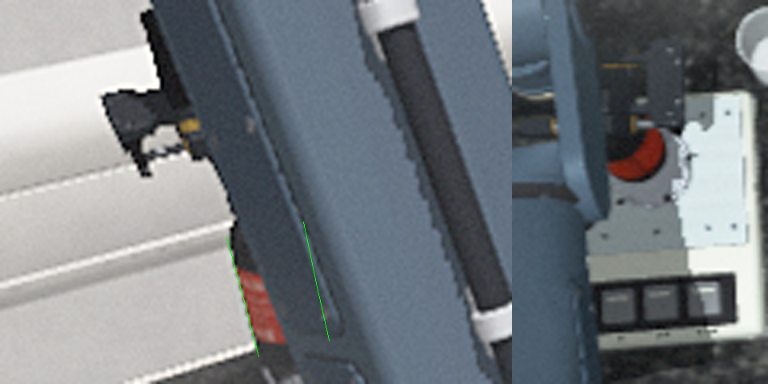

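The visible bottle edge coincides with the upright outline at (232–258, 235–355), so it hangs straight over the clamp. I'll lower it in stages.

move_arm([
  [0, 0, 0.04, 0, 0, 0, 0],
  [0, 0, 0.08, 0, 0, 0, 0],
  [0, 0, 0.12, 0, 0, 0, 0],
  [0, 0, 0.15, 0, 0, 0, 0],
  [0, 0, 0.17, 0, 0, 0, 0],
  [0, 0, 0.19, 0, 0, 0, 0],
  [0, 0, 0.2, 0, 0, 0, 0],
  [0, 0, 0.2, 0, 0, 0, 0],
])

```text
time_s: 18.38
position: [0.6175, 0.2124, 0.2605]
tcp_rot: [[1.0, 0.0, -0.001], [0.0, -1.0, -0.0], [-0.001, 0.0, -1.0]]
force: [-0.9, -0.4, -5.1]
opening: 0.345
grasp_force: 30.0
```

```bash
for i in 1 2; do python3 s.py k3 scene;done
```

```text
[0.6178 0.2124 0.2611] [-0.22  0.85 -4.67] [-5.000e-02 -4.843e+01 -2.047e+01  1.000e-02 -1.200e-01 -0.000e+00]
[0.6181 0.2124 0.2616] [-0.53 -0.08 -4.76] [-1.000e-02 -4.839e+01 -2.035e+01  2.000e-02 -3.000e-02  0.000e+00]
```

move_arm([
  [0, 0, 0.03, 0, 0, 0, 0],
  [0, 0, 0.05, 0, 0, 0, 0],
  [0, 0, 0.07, 0, 0, 0, 0],
  [0, 0, 0.085, 0, 0, 0, 0],
  [0, 0, 0.095, 0, 0, 0, 0],
  [0, 0, 0.105, 0, 0, 0, 0],
  [0, 0, 0.11, 0, 0, 0, 0],
  [0, 0, 0.11, 0, 0, 0, 0],
  [0, 0, 0.11, 0, 0, 0, 0],
])

```text
time_s: 19.23
position: [0.6179, 0.2124, 0.2283]
tcp_rot: [[1.0, 0.0, 0.0], [0.0, -1.0, 0.0], [0.0, -0.0, -1.0]]
force: [-0.5, -0.2, -4.5]
opening: 0.344
grasp_force: 30.0
```

```bash
for i in 1 2; do python3 s.py k4 scene;done
```

```text
[0.6179 0.2124 0.2283] [ 0.41 -0.59 -3.83] [-1.000e-02 -4.930e+01 -1.966e+01  2.000e-02 -9.000e-02 -0.000e+00]
[0.6178 0.2124 0.2283] [-0.35 -0.11 -4.2 ] [-1.000e-02 -4.933e+01 -1.966e+01  2.000e-02 -8.000e-02  0.000e+00]
```

Not quite on the foot yet, so I'll lower a little more.

move_arm([
  [0, 0, 0.003, 0, 0, 0, 0],
  [0, 0, 0.006, 0, 0, 0, 0],
  [0, 0, 0.006, 0, 0, 0, 0],
  [0, 0, 0.006, 0, 0, 0, 0],
])

```text
time_s: 19.67
position: [0.6183, 0.2125, 0.2279]
tcp_rot: [[1.0, 0.0, 0.002], [0.0, -1.0, 0.0], [0.002, -0.0, -1.0]]
force: [-1.5, -1.0, 5.4]
opening: 0.345
grasp_force: 30.0
```

The foot is down (+5.4 N). I'll release and rise.

move_arm([
  [0, 0, 0, 0, 0, 0, 0.65],
  [0, 0, 0, 0, 0, 0, 0.65],
  [0, 0, 0, 0, 0, 0, 0.65],
  [0, 0, 0, 0, 0, 0, 0.65],
  [0, 0, 0, 0, 0, 0, 0.65],
  [0, 0, -0.1, 0, 0, 0, 0.65],
  [0, 0, -0.23, 0, 0, 0, 0.65],
  [0, 0, -0.23, 0, 0, 0, 0.65],
])

```text
time_s: 20.33
position: [0.6218, 0.2131, 0.3026]
tcp_rot: [[1.0, 0.0, 0.014], [0.0, -1.0, 0.002], [0.014, -0.002, -1.0]]
force: [0.9, -0.2, 1.0]
opening: 0.645
grasp_force: 0.0
```

```bash
python3 s.py k5 scene
```

```text
[0.6206 0.2128 0.2997] [0.56 0.49 0.09] [ 1.000e-01 -4.596e+01 -2.036e+01  3.000e-02  3.000e-02 -0.000e+00]
```

move_arm([
  [-0.462, 0.182, 0, 0, 0, 0, 0],
  [-0.462, 0.182, 0, 0, 0, 0, 0],
  [-0.462, 0.182, 0, 0, 0, 0, 0],
  [-0.462, 0.182, 0, 0, 0, 0, 0],
  [-0.462, 0.182, 0.15, 0, 0, 0, 0],
  [-0.462, 0.182, 0.3, 0, 0, 0, 0],
  [-0.462, 0.182, 0.43, 0, 0, 0, 0],
  [-0.462, 0.182, 0.55, 0, 0, 0, 0],
  [-0.462, 0.182, 0.65, 0, 0, 0, 0],
  [-0.462, 0.182, 0.65, 0, 0, 0, 0],
])

```text
time_s: 21.22
position: [0.4738, 0.157, 0.0942]
tcp_rot: [[1.0, -0.0, -0.015], [-0.0, -1.0, -0.002], [-0.015, 0.002, -1.0]]
force: [-0.3, 0.1, 0.3]
opening: 0.024
grasp_force: 0.0
```

```bash
python3 s.py p1 scene
```

```text
[0.4759 0.1573 0.097 ] [-0.79  0.56 -0.08] [-1.600e-01 -3.622e+01 -8.770e+00  1.000e-02 -1.800e-01  0.000e+00]
```

View pics/p1_scene.png

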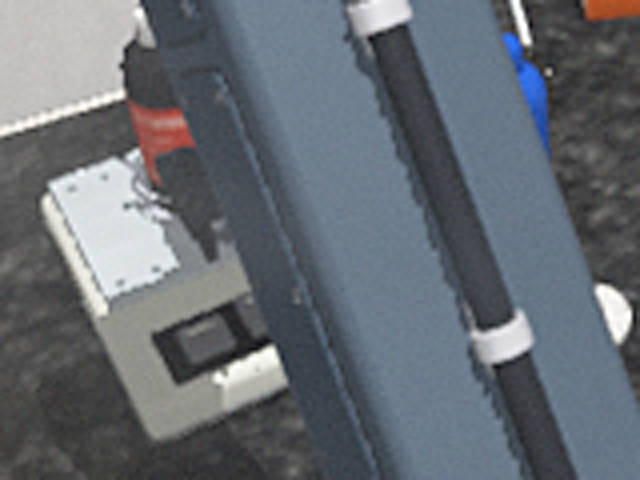

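The full bottle stands in the clamp, and the arm hides the fingertips over the right-hand key. I'll press it now, slowly.

move_arm([
  [0, 0, 0.04, 0, 0, 0, 0],
  [0, 0, 0.07, 0, 0, 0, 0],
  [0, 0, 0.09, 0, 0, 0, 0],
  [0, 0, 0.1, 0, 0, 0, 0],
  [0, 0, 0.11, 0, 0, 0, 0],
  [0, 0, 0.118, 0, 0, 0, 0],
  [0, 0, 0.122, 0, 0, 0, 0],
  [0, 0, 0.122, 0, 0, 0, 0],
])

```text
time_s: 21.93
position: [0.4794, 0.1578, 0.0644]
tcp_rot: [[1.0, 0.0, 0.001], [0.0, -1.0, 0.0], [0.001, -0.0, -1.0]]
force: [-0.1, -0.2, 2.4]
opening: 0.008
grasp_force: 1.6
```

move_arm([
  [0, 0, 0.004, 0, 0, 0, 0],
  [0, 0, 0.008, 0, 0, 0, 0],
  [0, 0, 0.008, 0, 0, 0, 0],
  [0, 0, 0.008, 0, 0, 0, 0],
])

```text
time_s: 22.27
position: [0.4795, 0.1578, 0.0642]
tcp_rot: [[1.0, 0.0, 0.002], [0.0, -1.0, 0.0], [0.002, -0.0, -1.0]]
force: [-4.0, -1.2, 23.5]
opening: 0.006
grasp_force: 11.3
```

It bottoms out at tip height 0.053 m, the fully-down height. I'll lift away and look.

move_arm([
  [0, 0, -0.1, 0, 0, 0, 0],
  [0, 0, -0.3, 0, 0, 0, 0],
  [0, 0, -0.5, 0, 0, 0, 0],
  [0, 0, -0.75, 0, 0, 0, 0],
  [0, 0, -0.75, 0, 0, 0, 0],
  [0, 0, -0.75, 0, 0, 0, 0],
  [0, 0, -0.75, 0, 0, 0, 0],
])

```text
time_s: 22.85
position: [0.483, 0.1584, 0.2934]
tcp_rot: [[1.0, 0.0, 0.015], [0.0, -1.0, 0.002], [0.015, -0.002, -1.0]]
force: [1.1, 0.9, 0.3]
opening: 0.006
grasp_force: 0.0
```

move_arm([
  [0, 0.9, 0, 0, 0, 0, 0],
  [0, 0.9, 0, 0, 0, 0, 0],
  [0, 0.9, 0, 0, 0, 0, 0],
  [0, 0.9, 0, 0, 0, 0, 0],
  [0, 0.9, 0, 0, 0, 0, 0],
  [0, 0.9, 0, 0, 0, 0, 0],
  [0, 0.9, 0, 0, 0, 0, 0],
  [0, 0.9, 0, 0, 0, 0, 0],
  [0, 0.9, 0, 0, 0, 0, 0],
])

```text
time_s: 23.6
position: [0.4786, -0.113, 0.2856]
tcp_rot: [[1.0, -0.003, -0.001], [-0.003, -1.0, 0.001], [-0.001, -0.001, -1.0]]
force: [0.0, 0.8, 1.0]
opening: 0.004
grasp_force: 0.0
```

```bash
cat > z.py <<'E'
from h import *
c=cap("scene"); t=cap("top")
a=cv2.resize(c["image"][160:290,115:235],None,fx=3.3,fy=3.3,interpolation=cv2.INTER_CUBIC)
b=cv2.resize(t["image"][125:255,120:365],None,fx=1.6,fy=1.6,interpolation=cv2.INTER_CUBIC); b=cv2.copyMakeBorder(b,0,a.shape[0]-b.shape[0],0,0,0)
cv2.imwrite("pics/fin.png",np.hstack([a,b])); print(a.shape,b.shape)
mn=t["image"].min(2)
for P,z in [((.618,.2128),.234),((.4808,-.354),.168),((.575,-.354),.168)]:
    u,v=proj(t,[*P,z]).round().astype(int); w=np.zeros(mn.shape,np.uint8); w[v-7:v+8,u-7:u+8]=mn[v-7:v+8,u-7:u+8]>140
    n,l,s,ce=cv2.connectedComponentsWithStats(w); 
    if n>1: i=1+np.argmax(s[1:,4]); print(s[i],at_z(t,ce[i],z).round(4))
for q in("timer_mid","beaker_mid"): print(q,[(np.round(r["location"]),r["conf"]) for r in nets.find_in("top",q)][:1])
print(bot.read_state()["position"])
E
python3 z.py
```

```text
(429, 396, 3) (429, 392, 3)
[145 156  10  10  77] [0.6173 0.2118 0.234 ]
[329 199   9  10  70] [ 0.4804 -0.3541  0.168 ]
[328 169   9  10  68] [ 0.5764 -0.3556  0.168 ]
timer_mid [(array([329., 206.]), 0.73)]
beaker_mid [(array([199., 133.]), 0.93)]
[ 0.47875747 -0.11069187  0.28605671]
```

View pics/fin.png

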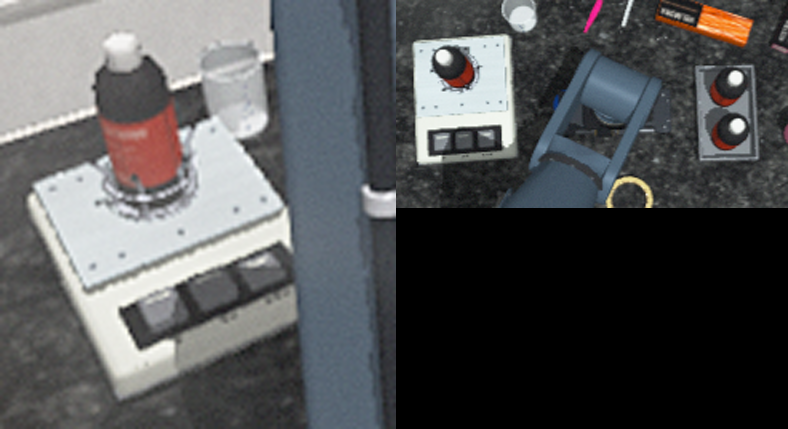

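The final view shows the full bottle upright in the clamp, both empties in the tray at (730,90) and (730,130), and the keys at (160,310), (212,288) and (262,265). I'll check the key heights numerically against the starting picture.

```bash
cat > y.py <<'E'
from h import *
c=cap("scene"); now=cv2.resize(c["image"],(768,576)); old=cv2.imread("pics/scene0.png")
g=lambda i:cv2.GaussianBlur(cv2.Canny(i,30,90),(0,0),1.5).astype(np.float32)
C=np.array([.571,.209]);y=np.radians(3.07);R=np.array([[np.cos(y),-np.sin(y)],[np.sin(y),np.cos(y)]])
G=[g(old),g(now)]
for n,ky in(("slow",.046),("med",0),("fast",-.046)):
  for k in(0,1):
    r=[]
    for z in np.arange(.049,.0651,.001):
      p=[proj(c,[*(C+R@np.array([-.094+a*.018,ky+b*.017])),z])*1.5+.25 for a,b in((1,1),(1,-1),(-1,-1),(-1,1))]
      m=np.zeros(G[0].shape,np.uint8); cv2.polylines(m,[np.array(p).round().astype(np.int32)],True,255,1)
      r.append(G[k][m>0].mean())
    print(n,("old","now")[k],"best z %.3f"%(.049+.001*np.argmax(r)),np.round(r).astype(int))
E
python3 y.py
```

```text
slow old best z 0.054 [68 69 69 73 69 74 73 69 65 64 59 57 48 50 49 38 38]
slow now best z 0.054 [71 74 74 73 71 74 73 72 70 70 69 68 63 66 66 55 55]
med old best z 0.050 [78 79 79 78 76 76 74 72 75 74 74 73 70 72 68 61 56]
med now best z 0.050 [70 71 69 67 64 64 59 53 56 53 49 49 46 47 44 42 37]
fast old best z 0.059 [78 78 79 79 79 77 77 77 76 78 82 81 81 76 69 69 56]
fast now best z 0.049 [77 77 73 73 72 64 63 63 56 56 55 49 49 46 43 41 38]
```

The fast key reads lower and the slow key higher, but the middle key is shaded. I'll return to the start pose so the lighting matches and compare directly.

move_arm([
  [-0.3, 0.68, 0, 0, 0, 0, 0],
  [-0.3, 0.68, 0, 0, 0, 0, 0],
  [-0.3, 0.68, 0, 0, 0, 0, 0],
  [-0.3, 0.68, 0, 0, 0, 0, 0],
  [-0.3, 0.68, 0, 0, 0, 0, 0],
  [-0.3, 0.68, 0, 0, 0, 0, 0],
  [-0.3, 0.68, 0, 0, 0, 0, 0],
  [-0.3, 0.68, 0, 0, 0, 0, 0],
  [-0.3, 0.68, 0, 0, 0, 0, 0],
])

```text
time_s: 24.6
position: [0.3895, -0.3145, 0.2862]
tcp_rot: [[1.0, 0.002, -0.0], [0.002, -1.0, 0.001], [-0.0, -0.001, -1.0]]
force: [-0.1, 0.6, -0.1]
opening: 0.006
grasp_force: 0.0
```

move_arm([
  [-0.66, 0.93, 0, 0, 0, 0, 0],
  [-0.66, 0.93, 0, 0, 0, 0, 0],
  [-0.66, 0.93, 0, 0, 0, 0, 0],
  [-0.66, 0.93, 0, 0, 0, 0, 0],
  [-0.66, 0.93, 0, 0, 0, 0, 0],
  [-0.66, 0.93, 0, 0, 0, 0, 0],
  [-0.66, 0.93, 0, 0, 0, 0, 0],
  [-0.66, 0.93, 0, 0, 0, 0, 0],
  [-0.66, 0.93, 0.18, 0, 0, -0.0986, 0],
  [-0.66, 0.93, 0.18, 0, 0, -0.0986, 0],
])

```text
time_s: 25.43
position: [0.1908, -0.595, 0.2289]
tcp_rot: [[0.968, 0.253, -0.001], [0.253, -0.968, 0.003], [0.0, -0.003, -1.0]]
force: [0.4, 1.7, -0.9]
opening: 0.008
grasp_force: 0.0
```

move_arm([
  [0, 0, 0, 0, 0, 0, 0],
  [0, 0, 0, 0, 0, 0, 0],
  [0, 0, 0, 0, 0, 0, 0],
  [0, 0, 0, 0, 0, 0, 0],
])

```text
time_s: 25.77
position: [0.1927, -0.5954, 0.2343]
tcp_rot: [[0.969, 0.248, 0.001], [0.248, -0.969, -0.003], [-0.0, 0.003, -1.0]]
force: [0.2, 0.7, -0.1]
opening: 0.005
grasp_force: 0.0
```

```bash
cat >> y.py <<'E'
print("template match")
og=cv2.cvtColor(old,cv2.COLOR_BGR2GRAY); ng=cv2.cvtColor(now,cv2.COLOR_BGR2GRAY)
for n,ky in(("slow",.046),("med",0),("fast",-.046)):
    u,v=(proj(c,[*(C+R@np.array([-.094,ky])),.058])*1.5).round().astype(int)
    a=proj(c,[*(C+R@np.array([-.094,ky])),.061])*1.5-proj(c,[*(C+R@np.array([-.094,ky])),.053])*1.5
    T=og[v-9:v+10,u-11:u+12]; W=ng[v-19:v+20,u-21:u+22]; m=cv2.matchTemplate(W,T,cv2.TM_CCOEFF_NORMED); _,s,_,l=cv2.minMaxLoc(m)
    print(n,"shift",l[0]-10,l[1]-10,"score %.2f"%s,"zero-shift %.2f"%m[10,10],"8mm up =",a.round(1),"mean",T.mean().round(),ng[v-9:v+10,u-11:u+12].mean().round())
E
python3 y.py; python3 f.py
```

```text
slow old best z 0.054 [68 69 69 73 69 74 73 69 65 64 59 57 48 50 49 38 38]
slow now best z 0.054 [71 75 75 76 75 78 77 77 77 76 76 75 70 73 71 57 57]
med old best z 0.050 [78 79 79 78 76 76 74 72 75 74 74 73 70 72 68 61 56]
med now best z 0.050 [79 81 80 79 78 77 75 74 77 76 76 75 73 74 70 63 58]
fast old best z 0.059 [78 78 79 79 79 77 77 77 76 78 82 81 81 76 69 69 56]
fast now best z 0.051 [78 78 79 77 76 71 69 68 59 59 61 52 52 47 43 41 37]
template match
slow shift 0 -1 score 0.80 zero-shift 0.78 8mm up = [-0.7 -2.9] mean 132.0 133.0
med shift 0 0 score 1.00 zero-shift 1.00 8mm up = [-0.6 -2.9] mean 134.0 134.0
fast shift -1 1 score 0.83 zero-shift 0.82 8mm up = [-0.5 -2.9] mean 138.0 136.0
cap [333.1 203.2] [329 199   9  10  69] [ 0.4803 -0.3543  0.168 ]
cap [331.9 173.4] [328 169   9  10  68] [ 0.5764 -0.3556  0.168 ]
```

With the lighting matched, the middle key is unchanged (up), the fast key is down and the slow key is up, and the bottles are in place. I'll hand in.

```bash
python3 -c "
from rig import workorder
print(workorder.hand_in())"
```

```text
the job is handed in; nothing more can be done
None
```

The job is handed in at about 26 s of robot time: the full bottle stands in the shaker's clamp, both empties are upright in the returns tray, and in the camera pictures the fast key is down with the slow and middle keys up; the hand-in returned no verdict.

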